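# Shut the drop-front tool chest and start its locking bolt

## Robot

A 6-joint arm with a two-finger parallel gripper is mounted at the origin on the work surface. World frame = base frame: x ahead of the robot, y to its left, z up, the work surface at z = 0. Lengths are in m, angles in degrees, forces in N, time in s.
With the tool pointing down it reaches from about 0.4 to 0.825 m from the base axis. Payload 7 kg.
Tool frame: the origin (TCP) lies at the very end of the fingers, on their centre line; the grasp point (between the pads) lies 19 mm behind it; z points along the fingers, y is the line along which they close (so a half turn about z gives the same grasp; the last joint's range is limited). The gripper opens to 88 mm and grips with 3 to 60 N. Pads are 19 mm wide; open, the fingers measure 130 mm over their backs; the gripper's body (78 mm by 193 mm) begins 47 mm behind the grasp point.
Start: joints at [82.512, 20.546, 0.682, 0, -70.136, -16.507], TCP at [0.275, 0.617, 0.227] pointing down, gripper open.
Joint ranges: [-176.03, 176.03], [-82.01, 121.73], [-58.28, 71.71], [-173.87, 95.51], [-174.79, -0.11], [-173.66, 173.66]. Speed limits (degrees/s): [136.94, 136.94, 172.46, 180, 180, 180].

## Interface

Orientations are given as [roll, pitch, yaw] about the fixed x, y, z axes, in that order (R = Rz(yaw) Ry(pitch) Rx(roll)).
In Python, from plant import ctrl gives the robot as it stands.
- The arm moves only by the tool carry_out, never from a script. Its argument "deltas" is a list that holds one entry, the list of rows, each a list of 5 numbers: the shift along the tool's x, y, z scaled (see below), then the turn about the tool's z scaled (see below), then the opening, from -1 (shut) to 1 (fully open). A call has 1 to 5 rows; each row is the pose to reach, as a shift and turn from the pose commanded when the call began, along the tool's axes at that moment, turning the shorter way round; what a row does not reach only later rows make up. The controller multiplies each number of a shift by 20 cm and each number of a turn by 2 pi rad. A row lasts 1/10 s, in which the tool goes at most 50 mm and 8.59 degrees, less where a joint would pass 70% of its speed; a pose out of reach is approached as far as the arm can. A call with a number of a shift or a turn outside -1 to 1 is refused whole. A call with a gripper value outside its range is refused whole. The fingers move at their own pace and stop on an object; the grip force is fixed at half the most. Time passes only in rows, so rows that repeat a pose let the fingers close. It gives the time, the measured TCP pose, the force, the opening and the grip force at its end, in the units of the state.
- ctrl.get_obs(): the state, without advancing time (a new reading comes with each control period).
- ctrl.snapshot(name): name is "side" or "top"; returns a dict with "color" (420x560x3 uint8, red, green, blue), "camera_matrix" (3x3 intrinsics, pixels), "R" (3x3) and "t" (3): a world point X has camera coordinates R X + t. Camera axes: x right, y down, z forward; pixel columns grow to the right and rows downward; lengths in m; the calibration is good to about 2 mm. A picture is of the moment at which its call begins. There is no depth.
- ctrl.close_job(): hands the job in; it is judged then, once.
Trained networks look in a picture, given as the dict that the camera call returned (one of the last four; its "shot" number tells which), for a name from the list of things; names that differ only in an ending like _2 or _b are one class to them, and where a whole thing is asked for, a point or a joint stands for the part that bears it (a point fixed in the world has none). Each returns a list of dicts, best first, with "p" (0 to 1); they miss things now and then, are a little off and sometimes report something else, mostly with a low value. They report only what shows in the picture. A call takes as long as a camera call.
- ctrl.search_frame(picture, name): "centre" ([column, row] in pixels, amid what is visible of it).
- ctrl.silhouettes(picture, name): "mask" (420x560 bool, what is visible of it) and "centre" ([column, row] in pixels, amid what is visible of it).
- ctrl.spot_point(picture, name): "centre" ([column, row] in pixels: a listed point, or the origin of a listed thing).
The state is a dict: "clock": time; "joint_pos": joint angles; "qvel": joint speeds; "tau": joint torques, N m; "tool_pos": TCP position; "orientation": TCP orientation; "force": force on the tool from outside, world axes, zero at the start; "moment": the same for the moment, N m; "opening": finger opening in m; "gripper_force": force on a finger pad.
Only numpy, scipy, OpenCV 4.12 (cv2) and the standard library are available. Lean on these libraries where they do the work, as an engineer would, in place of code of your own. Each camera call takes 0.05 s, during which the arm holds its last target. There are 200 camera calls.

## Task

Push the chest's drop-down front up until it is fully shut, then start the wooden T-bolt on top of the chest: turn it backward (counter-clockwise seen from above) until you feel it drop into its thread, then one full turn forward (clockwise). Finish while still holding the bolt: keep its bar gripped between the fingers, still, with the front shut, and leave the tin, the mug and the small plane undisturbed.

Things in the scene. Friction and masses are not known exactly. Their poses are not given: they have to be found in the camera images.
- chest: fixed pale wooden tool chest, 140 deep (its x) x 260 wide (its y) x 160 mm high. Origin: centre of its underside; its -x side is the open front, facing the robot. In the middle of its top, over the origin, a brass boss (48 mm across, 12 mm high) on a 64 mm wide, 4 mm high flange
- door (a joint): angle of the chest's drop front, rad: 0 = shut (upright, against a stop), growing as its top edge swings down towards the robot, at most 1.3. The hinge line runs along the chest's y at x = -78, z = 20 mm in the chest's frame. Stiff: it stays where it is left; 3 to 6 N at the top edge moves it
- door_edge (a point): middle of the top edge of the drop front, 130 mm from the hinge line. The panel is green-painted wood, 16 mm thick (8 mm either side of the hinge line), 250 mm wide, flat outside; it can be pushed shut with the fingers set down in front of it, on the robot's side
- bolt: wooden T-bolt upright in the boss, about 0.45 kg, turning about the vertical through the chest's origin. Head: dark brown bar 70 mm long (its x), 16 thick (y), 24 high (z), a yellow dot on top at its +x end. Origin: the bar's centre, on the axis, 214 mm above the bench at the start. Below: an 18 mm shank, a 26 mm collar under the bar. Captive; light friction
- bolt_drop (a joint): how far the bolt has sunk, m: 0 to 0.001 at the start; 0.008 after dropping into the thread; 0.016 one turn forward of that (right-handed, 8 mm a turn, under 1 mm of play). It sinks by its own weight, but not while gripped: loosen to let it. At the start, forward (clockwise from above) soon jams; backward it drops after 0.4 to 1.8 rad and meets a stop about 1 rad further on
- tin: loose red tin, 60 mm across, 85 mm high, standing on the bench beside the chest; origin: centre of its underside. Leave alone
- mug: loose blue mug, 72 mm across, 80 mm high, standing on the bench beside the chest; origin: centre of its underside. Leave alone
- plane: loose small wooden hand plane, 110 x 45 mm, 70 mm high, on the bench beside the chest; origin: centre of its underside. Leave alone

How it is judged:
By the outcome, as a careful person would: the job done as asked, in the order asked, and still so for the second after the job is handed in, while the arm keeps its last pose, push and grip.
It also fails if it takes over 72 s, if anything falls off the work surface, if the arm or the gripper's body presses on something with over 40 N, if the wrist force passes 120 N, or if a joint passes its speed limit or range.

## Working session

There is one attempt and no reset: what is moved stays moved. The work goes in short steps, Python scripts to look and compute and a tool call to move; the robot and the scene stay as the last step left them, time stands still between calls to the robot, and variables do not carry over. Pictures are saved under pics/ and viewed, at most 10 in all, crops included, and the job is handed in when it is done.

Besides the shell and the picture viewer there is one more tool, called after ">>>" as name([rows], argument=value, ...), one row to a line, values as JSON. carry_out: Moves the arm, as the interface text tells. Its arguments: {"type":"object","properties":{"deltas":{"type":"array"}},"required":["deltas"]}

```bash
mkdir -p pics; ls
cat > h.py <<'E'
import numpy as np, cv2
from plant import ctrl
def px(P,X):
    c=P["R"]@np.asarray(X,float)+P["t"]; q=P["camera_matrix"]@c; return q[:2]/q[2]
def ray(P,uv):
    d=P["R"].T@np.linalg.inv(P["camera_matrix"])@np.array([uv[0],uv[1],1.]); return -P["R"].T@P["t"],d
def onz(P,uv,z):
    o,d=ray(P,uv); return o+d*(z-o[2])/d[2]
def tri(a,b):
    A=[];B=[]
    for P,uv in (a,b):
        o,d=ray(P,uv); d/=np.linalg.norm(d); M=np.eye(3)-np.outer(d,d); A.append(M);B.append(M@o)
    return np.linalg.solve(sum(A),sum(B))
def save(P,n): cv2.imwrite("pics/"+n,P["color"][:,:,::-1])
E
python3 - <<'E'
from h import *
np.set_printoptions(precision=4,suppress=True)
o=ctrl.get_obs(); print(o)
S=ctrl.snapshot("side");T=ctrl.snapshot("top")
cv2.imwrite("pics/s0.png",S["color"][:,:,::-1]);cv2.imwrite("pics/t0.png",T["color"][:,:,::-1])
for P in (S,T): print(-P["R"].T@P["t"])
for n in ["chest","door_edge","bolt","tin","mug","plane"]:
    r=[[(d["centre"],round(d["p"],2)) for d in ctrl.spot_point(P,n)[:2]] for P in (S,T)]
    print(n,r)
    if r[0] and r[1]: print(tri((S,r[0][0][0]),(T,r[1][0][0])))
E
```

```text
pics
{'clock': 0.0, 'joint_pos': array([ 82.5116,  20.5903,   0.6333,  -0.0202, -70.1343, -16.5062]), 'qvel': array([ 0.0758, -0.0109,  0.029 , -0.0515,  0.0123,  0.0359]), 'tau': array([  0.0002, -58.2708,  29.3044,   6.9965,   0.0069,  -0.0002]), 'tool_pos': array([0.2743, 0.6162, 0.2256]), 'orientation': array([179.9071,  -0.0077, -24.0015]), 'force': array([ 0.1155, -0.3382,  0.39  ]), 'moment': array([ 0.0059, -0.0266, -0.0084]), 'gripper_force': 0.0, 'opening': 0.0875552942371547}
[ 0.595  -0.3801  1.2174]
[0.48   0.0346 1.3364]
chest [[], []]
door_edge [[([249.4, 190.9], 0.6)], [([250.7, 243.7], 0.82)]]
[0.4818 0.1044 0.1149]
bolt [[([315.0, 174.1], 0.84)], [([240.1, 179.4], 0.83)]]
[0.6263 0.1218 0.2018]
tin [[([300.5, 141.9], 0.71)], [([176.6, 204.9], 0.71), ([240.3, 178.2], 0.39)]]
[0.5859 0.2974 0.0278]
mug [[([291.1, 293.1], 0.89)], [([328.7, 195.1], 0.96)]]
[ 0.6055 -0.0956 -0.0176]
plane [[([241.4, 133.4], 0.81)], [([169.1, 266.6], 0.96), ([239.9, 177.8], 0.27)]]
[0.4264 0.3218 0.0004]
```

View pics/s0.png

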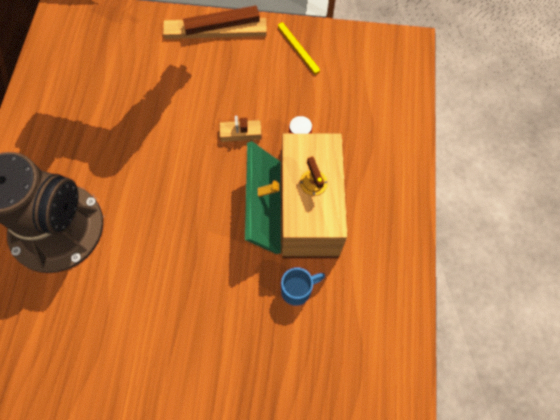

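View pics/t0.png

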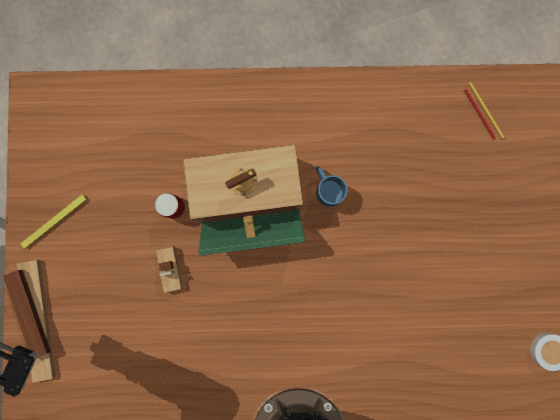

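The side view shows the chest top (283–345, 135–237), with the bar at about (315,172) and the front leaning open to the left. In the top view the chest corners are near (184,160), (296,148), (301,206) and (190,216). The bar is at (240,179), with its dot apparently at the right end near (252,174).

Run:
```python
from h import *
np.set_printoptions(precision=4,suppress=True)
S=ctrl.snapshot("side");T=ctrl.snapshot("top")
for uv in [(184,160),(296,148),(301,206),(190,216)]: print("topcorner",onz(T,uv,.16))
for uv in [(283,135),(341,135),(345,237),(283,237)]: print("sidecorner",onz(S,uv,.16))
for P,n in((S,"side"),(T,"top")):
    m=ctrl.silhouettes(P,"bolt")
    if m:
        M=m[0]["mask"]; (c,s,a)=cv2.minAreaRect(np.argwhere(M)[:,::-1].astype(np.float32)); print(n,m[0]["p"],c,s,a,M.sum())
    b=ctrl.spot_point(P,"bolt")[0]["centre"]; x,y=int(b[0]),int(b[1])
    m=ctrl.silhouettes(P,"chest"); 
    if m:
        q=np.argwhere(m[0]["mask"]); print("chest",m[0]["p"],q.min(0),q.max(0))
    cr=P["color"][y-30:y+30,x-35:x+35,::-1]
    cv2.imwrite(f"pics/c{n}.png",cv2.resize(cr,None,fx=8,fy=8,interpolation=cv2.INTER_CUBIC)); print(x-35,y-30)
a=cv2.imread("pics/cside.png");b=cv2.imread("pics/ctop.png")
cv2.imwrite("pics/cc.png",cv2.resize(np.hstack([a,b]),(800,343)))
```

```text
topcorner [0.6782 0.2535 0.16  ]
topcorner [ 0.702  -0.0049  0.16  ]
topcorner [ 0.5676 -0.0139  0.16  ]
topcorner [0.5488 0.2402 0.16  ]
sidecorner [0.5446 0.236  0.16  ]
sidecorner [0.6805 0.2516 0.16  ]
sidecorner [ 0.7056 -0.0014  0.16  ]
sidecorner [ 0.5715 -0.0164  0.16  ]
side 0.81 (313.5616455078125, 172.6643829345703) (32.53744125366211, 12.52340316772461) 69.44395446777344 327
chest 0.57 [134 245] [258 346]
280 143
top 0.83 (241.40000915527344, 179.30001831054688) (11.627553939819336, 31.752164840698242) 63.43495178222656 297
chest 0.6 [146 184] [255 304]
206 146
```

View pics/cc.png

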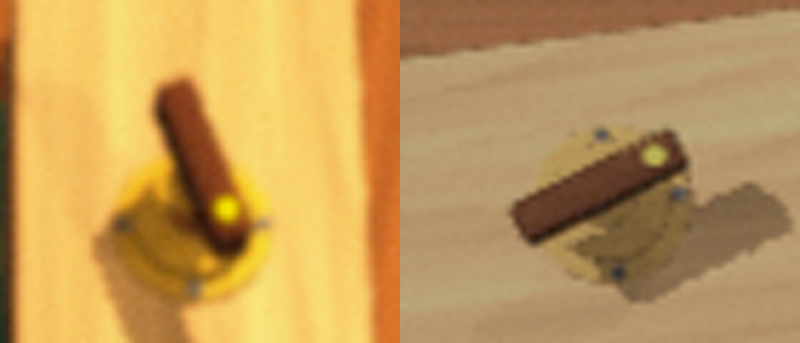

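>>> carry_out([
  [[0.566,0.693,0,0,-1],[0.566,0.693,0,0,-1],[0.566,0.693,0,0,-1],[0.566,0.693,0,0,-1],[0.566,0.693,0,0,-1]],
])

```text
clock: 1.6
tool_pos: [0.3222, 0.4407, 0.2275]
orientation: [-179.9, 0.0, -24.1]
force: [0.4, 0.7, -0.7]
opening: 0.0535
gripper_force: 0.0
```

>>> carry_out([
  [[0.566,0.693,0,0,-1],[0.566,0.693,0,0,-1],[0.566,0.693,0,0,-1],[0.566,0.693,0,0,-1],[0.566,0.693,0,0,-1]],
])

```text
clock: 2.1
tool_pos: [0.369, 0.2688, 0.2271]
orientation: [-180.0, -0.0, -24.1]
force: [0.4, 0.9, 0.7]
opening: 0.0131
gripper_force: 0.0
```

>>> carry_out([
  [[0.566,0.693,0,-0.081,-1],[0.566,0.693,0,-0.081,-1],[0.566,0.693,0,-0.081,-1],[0.566,0.693,0,-0.081,-1],[0.566,0.693,0,-0.081,-1]],
])

```text
clock: 2.6
tool_pos: [0.4163, 0.0955, 0.2267]
orientation: [180.0, -0.0, 5.3]
force: [-0.2, -0.4, 0.1]
opening: 0.0006
gripper_force: 0.0
```

Run:
```python
from h import *
np.set_printoptions(precision=4,suppress=True)
S=ctrl.snapshot("side");T=ctrl.snapshot("top");o=ctrl.get_obs();print(o)
save(S,"s1.png")
for P in (S,T): print([(d["centre"],d["p"]) for d in ctrl.spot_point(P,"door_edge")[:2]])
a=onz(T,(250.6,173.1),.226);b=onz(T,(228,185.7),.226);print("bar top",a,b,np.degrees(np.arctan2(*(a-b)[1::-1])))
c=onz(S,(319.7,179.4),.226);d=onz(S,(310.6,157.4),.226);print("bar side",c,d,np.degrees(np.arctan2(*(c-d)[1::-1])))
```

```text
{'clock': 2.7, 'joint_pos': array([ 39.9405,  -3.6983, -28.4874,   0.0016, -65.1791,  55.029 ]), 'qvel': array([ 2.3081,  0.2246,  0.1455, -0.0751,  0.048 , -1.4107]), 'tau': array([ -1.2449, -23.4419,  28.1003,   6.6988,   0.0148,   0.5103]), 'tool_pos': array([0.4162, 0.0984, 0.2267]), 'orientation': array([-179.9831,   -0.0268,    4.9701]), 'force': array([ 0.2666,  1.5731, -1.0101]), 'moment': array([-0.0189, -0.0186, -0.0157]), 'gripper_force': 0.0, 'opening': 0.00036520534685792846}
[([250.5, 188.1], 0.61)]
[([249.7, 243.2], 0.94)]
bar top [0.6361 0.0969 0.226 ] [0.6094 0.1462 0.226 ] -61.54008264532637
bar side [0.637  0.0986 0.226 ] [0.6132 0.149  0.226 ] -64.67571482410766
```

View pics/s1.png

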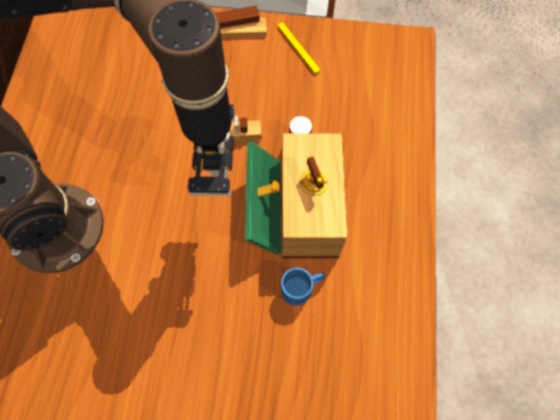

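The arm is clear of everything, with the gripper at (210,185) in front of the leaning door panel. Next I'll lower and push.

>>> carry_out([
  [[0,0,0.2,0,-1],[0,0,0.4,0,-1],[0,0,0.585,0,-1],[0,0,0.585,0,-1]],
])

```text
clock: 3.2
tool_pos: [0.4127, 0.0982, 0.1058]
orientation: [179.8, 0.4, 5.2]
force: [-0.5, -0.6, 1.1]
opening: 0.0001
gripper_force: 0.0
```

>>> carry_out([
  [[0.06,0,0,0,-1],[0.12,0,0,0,-1],[0.18,0,0,0,-1],[0.24,0,0,0,-1],[0.3,0,0,0,-1]],
])

```text
clock: 3.7
tool_pos: [0.4753, 0.1036, 0.1101]
orientation: [180.0, 0.1, 5.1]
force: [-7.5, -0.4, 4.6]
opening: 0.0003
gripper_force: 3.4
```

>>> carry_out([
  [[0.04,0,-0.015,0,-1],[0.08,0,-0.03,0,-1],[0.12,0,-0.045,0,-1],[0.14,0,-0.05,0,-1],[0.16,0,-0.05,0,-1]],
])

```text
clock: 4.2
tool_pos: [0.5077, 0.1068, 0.1199]
orientation: [-180.0, -0.0, 5.1]
force: [-3.9, 0.3, 1.4]
opening: 0.0006
gripper_force: 1.7
```

>>> carry_out([
  [[0.02,0,0,0,-1],[0.04,0,0,0,-1],[0.06,0,0,0,-1],[0.08,0,0,0,-1],[0.09,0,0,0,-1]],
])

```text
clock: 4.7
tool_pos: [0.5256, 0.1086, 0.1195]
orientation: [180.0, 0.0, 5.2]
force: [-2.6, -0.1, 1.3]
opening: 0.0002
gripper_force: 1.3
```

>>> carry_out([
  [[0.01,0,0,0,-1],[0.02,0,0,0,-1],[0.02,0,0,0,-1]],
])

```text
clock: 5.0
tool_pos: [0.5294, 0.109, 0.1195]
orientation: [-180.0, -0.0, 5.2]
force: [-1.0, -0.1, 0.5]
opening: 0.0001
gripper_force: 0.8
```

>>> carry_out([
  [[0.01,0,0,0,-1],[0.02,0,0,0,-1],[0.02,0,0,0,-1]],
])

```text
clock: 5.3
tool_pos: [0.5297, 0.1088, 0.1194]
orientation: [180.0, 0.3, 5.2]
force: [-18.8, 3.6, 13.7]
opening: 0.0006
gripper_force: 9.0
```

>>> carry_out([
  [[0.01,0,0,0,-1],[0.02,0,0,0,-1],[0.02,0,0,0,-1]],
])

```text
clock: 5.6
tool_pos: [0.53, 0.1087, 0.1193]
orientation: [179.9, 0.7, 5.1]
force: [-35.1, 6.0, 26.5]
opening: 0.0008
gripper_force: 17.2
```

>>> carry_out([
  [[-0.1,0,0,0,-1],[-0.3,0,-0.05,0,-1],[-0.3,0,-0.3,0,-1],[-0.3,0,-0.55,0,-1],[-0.3,0,-0.75,0,-1]],
])

```text
clock: 6.1
tool_pos: [0.4779, 0.1044, 0.2729]
orientation: [-179.9, -0.2, 5.2]
force: [1.8, 0.2, -0.2]
opening: 0.0006
gripper_force: 0.0
```

Run:
```python
from h import *
np.set_printoptions(precision=4,suppress=True)
S=ctrl.snapshot("side");T=ctrl.snapshot("top");o=ctrl.get_obs();print(o["tool_pos"],o["orientation"],o["joint_pos"])
save(S,"s2.png")
for n in("door_edge","bolt"):
    r=[[(d["centre"],d["p"]) for d in ctrl.spot_point(P,n)[:1]] for P in (S,T)];print(n,r)
    if r[0] and r[1]: print(tri((S,r[0][0][0]),(T,r[1][0][0])))
```

```text
[0.4806 0.1055 0.2762] [-179.7749   -0.6509    5.2142] [ 35.4371   0.7945 -17.6377   0.1409 -70.8921  59.7331]
door_edge [[([277.2, 185.8], 0.88)], [([247.2, 214.8], 0.57)]]
[0.5475 0.1095 0.149 ]
bolt [[([314.1, 172.8], 0.63)], [([239.7, 180.6], 0.61)]]
[0.6235 0.1225 0.2061]
```

View pics/s2.png

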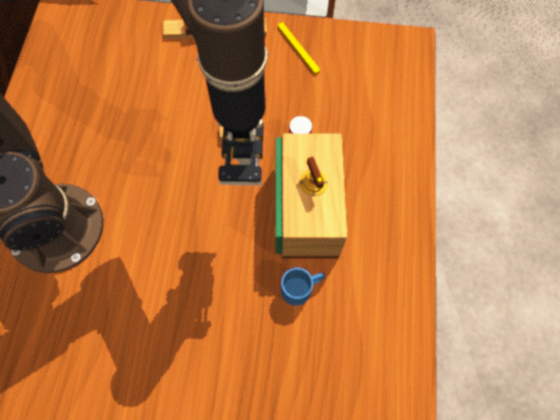

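The front is upright and shut: a thin green edge at column 279. Next I'll go above the bolt.

>>> carry_out([
  [[0.18,0,0,0.02,1],[0.36,0,0,0.04,1],[0.54,0,0,0.06,1],[0.724,-0.01,0,0.08,1],[0.724,-0.01,0,0.1,1]],
])

```text
clock: 6.9
tool_pos: [0.6241, 0.1193, 0.2653]
orientation: [179.7, 0.1, -31.2]
force: [-0.8, -0.7, -0.3]
opening: 0.0349
gripper_force: 0.0
```

>>> carry_out([
  [[0,0,0,0.02,1],[0,0,0,0.04,1],[0,0,0,0.06,1],[0,0,0,0.089,1],[0,0,0,0.089,1]],
])

```text
clock: 7.4
tool_pos: [0.6211, 0.119, 0.2674]
orientation: [179.8, 0.0, -63.2]
force: [0.1, 0.8, 0.1]
opening: 0.0747
gripper_force: 0.0
```

Run:
```python
from h import *
np.set_printoptions(precision=4,suppress=True)
S=ctrl.snapshot("side");T=ctrl.snapshot("top");o=ctrl.get_obs();print(o)
a=[]
for P in (S,T): a.append(cv2.resize(P["color"][110:240,190:360,::-1],(400,306),interpolation=cv2.INTER_CUBIC))
cv2.imwrite("pics/c3.png",np.hstack(a))
```

```text
{'clock': 7.5, 'joint_pos': array([ 28.5021,  15.3893,  -1.3017,  -0.0077, -73.4782,  -1.3995]), 'qvel': array([ 0.0449, -0.1724,  0.2875,  0.0831, -0.2421,  2.7957]), 'tau': array([ -0.0194, -52.0841,  30.0217,   7.161 ,   0.0228,  -0.6605]), 'tool_pos': array([0.6211, 0.119 , 0.2676]), 'orientation': array([179.8307,   0.0032, -62.8996]), 'force': array([ 0.3353, -0.3046, -1.1102]), 'moment': array([ 0.0018, -0.033 , -0.0027]), 'gripper_force': 0.0, 'opening': 0.0828951945091782}
```

View pics/c3.png

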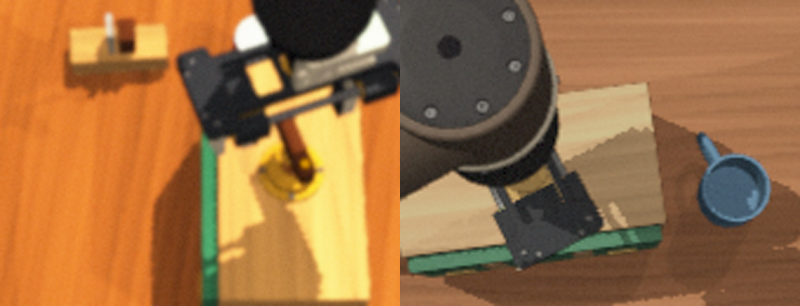

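>>> carry_out([
  [[0,-0.017,0.12,0,1],[0,-0.017,0.24,0,1],[0,-0.017,0.35,0,1],[0,-0.017,0.35,0,-0.3],[0,-0.017,0.35,0,-0.3]],
])

```text
clock: 8.0
tool_pos: [0.6245, 0.1206, 0.1992]
orientation: [179.9, -0.0, -62.8]
force: [0.9, -0.4, 1.4]
opening: 0.0766
gripper_force: 0.0
```

>>> carry_out([
  [[0,0,0,0,-1],[0,0,0,0,-1],[0,0,0,0,-1],[0,0,0,0,-1],[0,0,0,0,-1]],
])

```text
clock: 8.5
tool_pos: [0.6245, 0.1209, 0.1999]
orientation: [-180.0, 0.0, -62.9]
force: [-0.3, 1.3, -0.2]
opening: 0.0368
gripper_force: 0.0
```

>>> carry_out([
  [[0,0,0,0,-1],[0,0,0,0,-1],[0,0,0,0,-1],[0,0,0,0,-1],[0,0,0,0,-1]],
])

```text
clock: 9.0
tool_pos: [0.6258, 0.1216, 0.1999]
orientation: [-179.8, -0.0, -62.9]
force: [4.2, 1.6, -2.4]
opening: 0.0225
gripper_force: 30.0
```

Run:
```python
from h import *
print(ctrl.get_obs())
```

```text
{'clock': 9.0, 'joint_pos': array([ 2.85132305e+01,  1.79456362e+01, -6.68265550e+00,  1.42546518e-02,
       -6.52068554e+01, -1.37563951e+00]), 'qvel': array([ 0.10318767, -0.03848278, -0.01428528, -0.00261581,  0.02124774,
       -0.04356896]), 'tau': array([-7.01734945e-01, -5.47101581e+01,  2.61027503e+01,  6.45699039e+00,
       -1.87616274e+00,  4.22365165e-04]), 'tool_pos': array([0.62576094, 0.12157514, 0.19993979]), 'orientation': array([-1.79834884e+02, -8.99655340e-03, -6.28564630e+01]), 'force': array([ 4.18407931,  1.62545689, -2.35462299]), 'moment': array([ 0.81628933, -1.74137898,  0.01335932]), 'gripper_force': 30.000200271606445, 'opening': 0.02252914524233298}
```

>>> carry_out([
  [[0,0,0,0,-1],[0,0,0,0,-1],[0,0,0,0,-1],[0,0,0,0,-1],[0,0,0,0,-1]],
])

```text
clock: 9.5
tool_pos: [0.6258, 0.1216, 0.1999]
orientation: [-179.8, -0.0, -62.9]
force: [5.3, 0.8, -1.1]
opening: 0.0227
gripper_force: 30.0
```

Run:
```python
from h import *
S=ctrl.snapshot("side");T=ctrl.snapshot("top");o=ctrl.get_obs();print(o["opening"],o["force"],o["moment"],o["tool_pos"])
a=[]
for P in (S,T): a.append(cv2.resize(P["color"][130:230,220:350,::-1],(400,306),interpolation=cv2.INTER_CUBIC))
cv2.imwrite("pics/c4.png",np.hstack(a))
```

```text
0.022981988591694612 [ 5.27064266  2.35039481 -1.77037528] [ 0.79568459 -1.8017087  -0.00805865] [0.6257632  0.12156713 0.19991934]
```

View pics/c4.png

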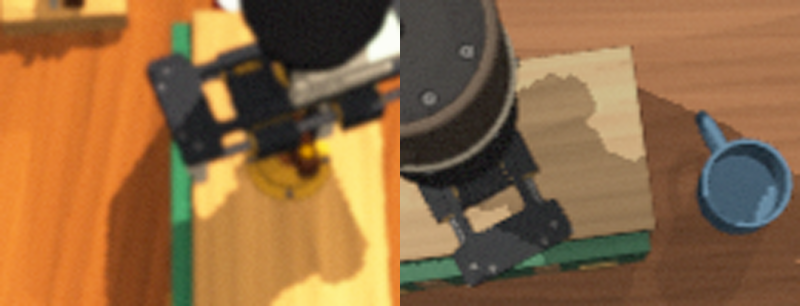

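>>> carry_out([
  [[0,0,0,-0.02,-1],[0,0,0,-0.04,-1],[0,0,0,-0.055,-1],[0,0,0,-0.055,-1]],
])

```text
clock: 10.0
tool_pos: [0.6257, 0.1215, 0.1999]
orientation: [-179.9, -0.1, -42.9]
force: [5.0, 2.2, -1.7]
opening: 0.0226
gripper_force: 30.0
```

Run:
```python
from h import *
o=ctrl.get_obs();print(o["opening"],o["force"],o["moment"],o["tool_pos"],o["orientation"])
```

```text
0.022569732696488425 [ 4.98254491  2.245877   -1.71049833] [ 0.74886828 -1.78868556  0.03025497] [0.62565725 0.12147514 0.19985876] [-1.79867594e+02 -5.83718161e-02 -4.29291779e+01]
```

>>> carry_out([
  [[0,0,0,0,0.2],[0,0,0,0,0.2],[0,0,0,0,0.2],[0,0,0,0,0.2]],
])

```text
clock: 10.4
tool_pos: [0.6241, 0.1206, 0.1994]
orientation: [180.0, 0.0, -43.1]
force: [-0.6, -0.8, 0.4]
opening: 0.0485
gripper_force: 0.0
```

>>> carry_out([
  [[0,0,-0.2,0,0.2],[0,0,-0.35,0,0.2],[-0.18,0.17,-0.35,0,0.2],[-0.37,0.34,-0.35,0,0.2],[-0.55,0.51,-0.35,0,0.2]],
])

```text
clock: 10.9
tool_pos: [0.4732, 0.121, 0.2691]
orientation: [180.0, 0.0, -43.1]
force: [-0.6, 1.0, 1.1]
opening: 0.0523
gripper_force: 0.0
```

```bash
cat >> h.py <<'E'
def dot(P,z=.226,C=(.626,.121)):
    c=px(P,(*C,z)); x,y=int(c[0])-20,int(c[1])-20
    im=cv2.resize(P["color"][y:y+40,x:x+40],None,fx=8,fy=8,interpolation=cv2.INTER_CUBIC).astype(int)
    return im,x,y
E
python3 - <<'E'
from h import *
S=ctrl.snapshot("side");T=ctrl.snapshot("top");o=ctrl.get_obs();print(o["tool_pos"],o["opening"])
save(S,"s5.png");save(T,"t5.png")
np.save("cal.npy",{"side":{k:S[k] for k in("camera_matrix","R","t")},"top":{k:T[k] for k in("camera_matrix","R","t")}},allow_pickle=True)
a=[]
for P in(dict(S,color=cv2.imread("pics/s2.png")[:,:,::-1]),S,T):
    im,x,y=dot(P); print(x,y); a.append(im[:,:,::-1])
a=np.hstack(a).astype(np.uint8); print(a.shape)
cv2.imwrite("pics/c5.png",cv2.resize(a,(798,266)))
for P in (S,T): print(px(P,(.626,.121,.226)),px(P,(.626,.121,.218)), [ (d["centre"],d["p"]) for d in ctrl.spot_point(P,"bolt")[:1]])
E
```

```text
[0.46996764 0.12020065 0.2703153 ] 0.05221693202476547
295 149
295 149
219 157
(320, 960, 3)
[315.42760686 169.51057904] [315.15762456 171.16637134] [([315.2, 172.6], 0.66)]
[239.53460922 177.88260139] [239.8247856  178.35634046] [([238.7, 177.1], 0.58)]
```

View pics/c5.png

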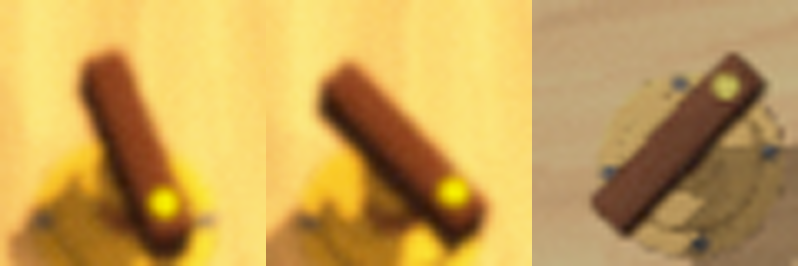

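>>> carry_out([
  [[0.18,-0.17,0,0,0.2],[0.37,-0.34,0,0,0.2],[0.553,-0.52,0,0,0.2],[0.553,-0.52,0.2,0,0.2],[0.553,-0.52,0.35,0,0.2]],
])

```text
clock: 11.6
tool_pos: [0.629, 0.1214, 0.1961]
orientation: [179.9, 0.1, -43.2]
force: [-0.1, 0.7, -0.6]
opening: 0.0524
gripper_force: 0.0
```

>>> carry_out([
  [[0,0,0,0,-1],[0,0,0,0,-1],[0,0,0,0,-1],[0,0,0,0,-1],[0,0,0,0,-1]],
])

```text
clock: 12.1
tool_pos: [0.6271, 0.1219, 0.2015]
orientation: [-179.9, -0.1, -43.1]
force: [-4.4, -4.1, 4.8]
opening: 0.0181
gripper_force: 5.1
```

>>> carry_out([
  [[0,0,0,-0.02,-1],[0,0,0,-0.04,-1],[0,0,0,-0.055,-1],[0,0,0,-0.055,-1]],
])

```text
clock: 12.5
tool_pos: [0.6265, 0.1213, 0.2011]
orientation: [180.0, -0.0, -23.2]
force: [-3.7, -3.4, 5.8]
opening: 0.0163
gripper_force: 31.9
```

>>> carry_out([
  [[0,0,0,0,0.2],[0,0,0,0,0.2],[0,0,0,0,0.2],[0,0,0,0,0.2]],
])

```text
clock: 12.9
tool_pos: [0.6264, 0.1219, 0.1992]
orientation: [180.0, 0.0, -23.3]
force: [-0.8, 0.2, -0.2]
opening: 0.0423
gripper_force: 0.0
```

>>> carry_out([
  [[0,0,-0.2,0,0.2],[0,0,-0.35,0,0.2],[-0.23,0.1,-0.35,0,0.2],[-0.46,0.2,-0.35,0,0.2],[-0.69,0.29,-0.35,0,0.2]],
])

```text
clock: 13.4
tool_pos: [0.4752, 0.1225, 0.2685]
orientation: [179.9, 0.1, -23.4]
force: [-0.0, 1.9, 0.8]
opening: 0.0525
gripper_force: 0.0
```

```bash
cat >> h.py <<'E'
def bar(P,thr=100):
    im,x,y=dot(P); m=((im[:,:,1]<thr)&(im[:,:,0]-im[:,:,2]>15)).astype(np.uint8)
    m=cv2.morphologyEx(m,cv2.MORPH_OPEN,np.ones((9,9)))
    n,l,st,c=cv2.connectedComponentsWithStats(m); i=1+np.argmax(st[1:,4])
    q=np.argwhere(l==i)[:,::-1].astype(np.float32); r=cv2.minAreaRect(q)
    return np.round(np.array(r[0])/8+[x,y],2),np.round(np.array(r[1])/8,1),round(r[2],1),st[i,4]//64
E
python3 - <<'E'
from h import *
S=ctrl.snapshot("side");T=ctrl.snapshot("top");o=ctrl.get_obs();print(o["tool_pos"],o["orientation"])
save(S,"s6.png");save(T,"t6.png")
f=lambda P,n:dict(P,color=cv2.imread("pics/"+n)[:,:,::-1])
for n in("s0.png","s2.png","s5.png","s6.png"): print(n,bar(f(S,n)))
for n in("t0.png","t5.png","t6.png"): print(n,bar(f(T,n),75))
a=np.hstack([dot(P)[0][:,:,::-1] for P in(S,T)]).astype(np.uint8);cv2.imwrite("pics/c6.png",a)
E
```

```text
[0.47203389 0.12204911 0.26975933] [-1.79967880e+02  7.75355476e-02 -2.32429864e+01]
s0.png (array([312.28, 174.57]), array([32.7, 15. ]), 67.2, np.int32(269))
s2.png (array([312.69, 174.36]), array([32.5, 13.8]), 67.2, np.int32(253))
s5.png (array([312.81, 175.08]), array([31.6, 15.3]), 47.9, np.int32(280))
s6.png (array([313.67, 176.17]), array([31.4, 16.5]), 25.0, np.int32(289))
t0.png (array([240.99, 179.04]), array([ 8.7, 31.4]), 63.4, np.int32(219))
t5.png (array([241.33, 179.  ]), array([ 8.7, 31. ]), 44.1, np.int32(211))
t6.png (array([241.34, 178.82]), array([ 8.2, 32. ]), 20.3, np.int32(201))
```

```bash
cat >> h.py <<'E'
def dotc(P,thr=100):
    im,x,y=dot(P); g=im.astype(np.uint8)
    m=((im[:,:,1]<thr)&(im[:,:,0]-im[:,:,2]>15)).astype(np.uint8)
    m=cv2.morphologyEx(m,cv2.MORPH_OPEN,np.ones((9,9)))
    n,l,st,c=cv2.connectedComponentsWithStats(m); i=1+np.argmax(st[1:,4])
    r=cv2.minAreaRect(np.argwhere(l==i)[:,::-1].astype(np.float32))
    h=np.zeros(m.shape,np.uint8); cv2.fillPoly(h,[cv2.boxPoints(((r[0]),(r[1][0]-16,r[1][1]-16),r[2])).astype(int)],1)
    w=np.clip(im[:,:,1]-thr-10,0,60)*h*(im[:,:,0]-im[:,:,2]>40)
    n,l,st,c=cv2.connectedComponentsWithStats((w>0).astype(np.uint8))
    k=[j for j in range(1,n) if st[j,4]>100]
    hs=[w[l==j].sum() for j in k]; j=k[int(np.argmax(hs))]; w=w*(l==j)
    yy,xx=np.mgrid[:w.shape[0],:w.shape[1]]
    return np.array([(w*xx).sum()/w.sum()/8+x-.44,(w*yy).sum()/w.sum()/8+y-.44])
def fz(S,T):
    a,b=dotc(S),dotc(T,85); X=tri((S,a),(T,b)); return a.round(2),b.round(2),X.round(4),np.degrees(np.arctan2(X[1]-.121,X[0]-.626)).round(1)
E
python3 - <<'E'
from h import *
c=np.load("cal.npy",allow_pickle=True).item()
f=lambda P,n:dict(c[P],color=cv2.imread("pics/"+n)[:,:,::-1])
for i,j in((0,0),(2,0),(5,5),(6,6)): print(fz(f("side",f"s{i}.png"),f("top",f"t{j}.png")))
E
```

```text
(array([305.15, 168.05]), array([250.06, 172.68]), array([0.6149, 0.0904, 0.2971]), np.float64(-109.9))
(array([305.76, 168.01]), array([250.06, 172.68]), array([0.6155, 0.0906, 0.2966]), np.float64(-109.0))
(array([304.03, 171.7 ]), array([247.65, 169.49]), array([0.6189, 0.0943, 0.2776]), np.float64(-104.9))
(array([303.33, 175.86]), array([243.94, 167.24]), array([0.6233, 0.1018, 0.248 ]), np.float64(-98.0))
```

View pics/c6.png

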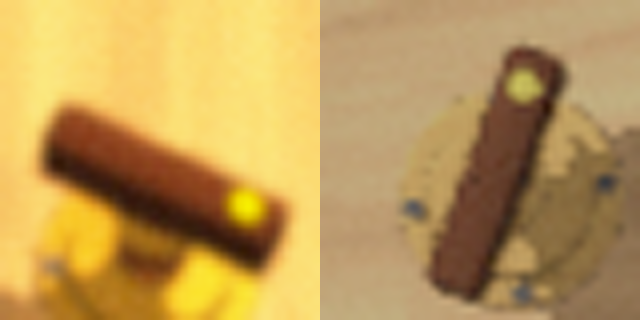

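```bash
cat >> h.py <<'E'
def fz(S,T):
    b=dotc(T,85); p=px(S,onz(T,b,.222)); im,x,y=dot(S)
    yy,xx=np.mgrid[:320,:320]/8.; yy+=y-.44; xx+=x-.44
    g=im.astype(float); w=np.clip(g[:,:,1]-.9*g[:,:,2]-90,0,80)*(np.hypot(xx-p[0],yy-p[1])<3.5)
    for _ in range(4):
        a=np.array([(w*xx).sum(),(w*yy).sum()])/w.sum(); w=np.clip(g[:,:,1]-.9*g[:,:,2]-90,0,80)*(np.hypot(xx-a[0],yy-a[1])<2.6)
    X=tri((S,a),(T,b)); return a.round(2),b.round(2),X.round(4),np.degrees(np.arctan2(X[1]-.121,X[0]-.626)).round(1)
E
python3 - <<'E'
from h import *
c=np.load("cal.npy",allow_pickle=True).item()
f=lambda P,n:dict(c[P],color=cv2.imread("pics/"+n)[:,:,::-1])
for i,j in((0,0),(2,0),(5,5),(6,6)): print(fz(f("side",f"s{i}.png"),f("top",f"t{j}.png")))
E
```

```text
(array([319.39, 178.97]), array([250.06, 172.68]), array([0.6363, 0.0978, 0.2297]), np.float64(-66.1))
(array([319.39, 178.96]), array([250.06, 172.68]), array([0.6363, 0.0978, 0.2298]), np.float64(-66.1))
(array([322.88, 177.24]), array([247.65, 169.49]), array([0.6434, 0.1029, 0.2292]), np.float64(-46.1))
(array([325.35, 174.1 ]), array([243.94, 167.24]), array([0.6482, 0.1109, 0.2295]), np.float64(-24.5))
```

>>> carry_out([
  [[0.23,-0.1,0,0,0.2],[0.46,-0.2,0,0,0.2],[0.687,-0.286,0,0,0.2],[0.687,-0.286,0.2,0,0.2],[0.687,-0.286,0.35,0,0.2]],
])

```text
clock: 14.0
tool_pos: [0.6267, 0.121, 0.1964]
orientation: [179.9, 0.1, -23.4]
force: [-0.1, 0.6, -1.9]
opening: 0.0526
gripper_force: 0.0
```

>>> carry_out([
  [[0,0,0,0,-1],[0,0,0,0,-1],[0,0,0,0,-1],[0,0,0,0,-1],[0,0,0,0,-1]],
])

```text
clock: 14.5
tool_pos: [0.6264, 0.1216, 0.2014]
orientation: [-179.9, -0.1, -23.3]
force: [-0.2, -0.9, 3.4]
opening: 0.0181
gripper_force: 1.5
```

>>> carry_out([
  [[0,0,0,-0.02,-1],[0,0,0,-0.04,-1],[0,0,0,-0.055,-1],[0,0,0,-0.055,-1]],
])

```text
clock: 14.9
tool_pos: [0.6261, 0.1213, 0.2]
orientation: [-180.0, -0.0, -3.4]
force: [2.9, -1.1, -2.8]
opening: 0.0156
gripper_force: 30.3
```

>>> carry_out([
  [[0,0,0,0,0.2],[0,0,0,0,0.2],[0,0,0,0,0.2],[0,0,0,0,0.2]],
])

```text
clock: 15.3
tool_pos: [0.6259, 0.1215, 0.1998]
orientation: [-180.0, -0.0, -3.5]
force: [-0.0, 1.1, -0.3]
opening: 0.0419
gripper_force: 0.0
```

>>> carry_out([
  [[0,0,-0.2,0,0.2],[0,0,-0.35,0,0.2],[-0.25,0.01,-0.35,0,0.2],[-0.5,0.03,-0.35,0,0.2],[-0.75,0.04,-0.35,0,0.2]],
])

```text
clock: 15.8
tool_pos: [0.4744, 0.1221, 0.2693]
orientation: [180.0, 0.0, -3.6]
force: [-1.2, 2.2, 1.4]
opening: 0.0526
gripper_force: 0.0
```

```bash
cat > look.py <<'E'
from h import *
import sys
S=ctrl.snapshot("side");T=ctrl.snapshot("top");o=ctrl.get_obs();print(o["clock"],o["tool_pos"],o["orientation"])
save(S,f"s{sys.argv[1]}.png");save(T,f"t{sys.argv[1]}.png");print(fz(S,T))
E
python3 look.py 7
```

```text
15.9 [0.47121172 0.12155302 0.2704934 ] [-1.79896722e+02 -1.64252500e-02 -3.43217369e+00]
(array([326. , 172.7]), array([240.82, 167.15]), array([0.6497, 0.1182, 0.2217]), np.float64(-6.7))
```

Dropped: the dot height fell 8 mm. Next I'll regrip 3 mm lower and go forward, following the thread down.

>>> carry_out([
  [[0.25,-0.01,0,0,0.2],[0.5,-0.03,0,0,0.2],[0.75,-0.04,0,0,0.2],[0.75,-0.04,0.2,0,0.2],[0.75,-0.04,0.363,0,0.2]],
])

```text
clock: 16.4
tool_pos: [0.6277, 0.1213, 0.1949]
orientation: [-180.0, 0.0, -3.6]
force: [-0.6, 0.4, -1.6]
opening: 0.0529
gripper_force: 0.0
```

>>> carry_out([
  [[0,0,0,0,0.2],[0,0,0,0,-1],[0,0,0,0,-1],[0,0,0,0,-1],[0,0,0,0,-1]],
])

```text
clock: 16.9
tool_pos: [0.6267, 0.1218, 0.1989]
orientation: [-179.9, -0.1, -3.5]
force: [0.9, 0.1, -0.3]
opening: 0.0264
gripper_force: 0.0
```

>>> carry_out([
  [[0,0,0,0,-1],[0,0,0,0,-1]],
])

```text
clock: 17.1
tool_pos: [0.6262, 0.1213, 0.1978]
orientation: [-180.0, -0.1, -3.5]
force: [-1.5, 0.2, 4.2]
opening: 0.0159
gripper_force: 30.0
```

>>> carry_out([
  [[0,0,0.001,0.02,-1],[0,0,0.002,0.04,-1],[0,0,0.003,0.06,-1],[0,0,0.004,0.08,-1],[0,0,0.004,0.1,-1]],
])

```text
clock: 17.6
tool_pos: [0.6262, 0.1212, 0.1966]
orientation: [-180.0, -0.0, -39.8]
force: [-0.3, -0.8, 2.4]
opening: 0.0155
gripper_force: 30.0
```

Run:
```python
from h import *
o=ctrl.get_obs();print(o["opening"],o["force"],o["moment"],o["tool_pos"],o["orientation"],o["joint_pos"])
```

```text
0.015477436485041823 [-0.27241166 -0.80001706  2.4038987 ] [-0.30268248  0.29649375  0.08911902] [0.62620974 0.12124186 0.19658822] [-1.79991142e+02 -1.90540142e-02 -3.97648413e+01] [ 2.84663736e+01  1.82004308e+01 -6.77161750e+00  1.58982709e-02
 -6.50126600e+01  2.17620728e+01]
```

>>> carry_out([
  [[0,0,0.001,0.02,-1],[0,0,0.002,0.04,-1],[0,0,0.003,0.06,-1],[0,0,0.004,0.08,-1],[0,0,0.004,0.1,-1]],
])

```text
clock: 18.1
tool_pos: [0.6262, 0.1212, 0.1958]
orientation: [-180.0, -0.0, -75.8]
force: [-0.6, -0.7, 2.6]
opening: 0.0159
gripper_force: 30.0
```

>>> carry_out([
  [[0,0,0.001,0.02,-1],[0,0,0.002,0.04,-1],[0,0,0.003,0.06,-1],[0,0,0.004,0.08,-1],[0,0,0.004,0.1,-1]],
])

```text
clock: 18.6
tool_pos: [0.6261, 0.1212, 0.195]
orientation: [-180.0, -0.0, -111.8]
force: [-0.8, -0.4, 4.0]
opening: 0.016
gripper_force: 30.0
```

>>> carry_out([
  [[0,0,0.001,0.02,-1],[0,0,0.002,0.04,-1],[0,0,0.003,0.06,-1],[0,0,0.004,0.08,-1],[0,0,0.004,0.1,-1]],
])

```text
clock: 19.1
tool_pos: [0.6261, 0.1213, 0.1942]
orientation: [-180.0, 0.0, -147.8]
force: [-2.3, -0.9, 3.7]
opening: 0.016
gripper_force: 30.0
```

>>> carry_out([
  [[0,0,0.001,0.02,-1],[0,0,0.002,0.04,-1],[0,0,0.003,0.06,-1],[0,0,0.004,0.08,-1],[0,0,0.004,0.1,-1]],
])

```text
clock: 19.6
tool_pos: [0.626, 0.1213, 0.1933]
orientation: [-180.0, 0.0, 176.2]
force: [-1.7, -0.0, 2.0]
opening: 0.016
gripper_force: 30.0
```

>>> carry_out([
  [[0,0,0,0,-1],[0,0,0,0,-1]],
])

```text
clock: 19.8
tool_pos: [0.626, 0.1213, 0.1934]
orientation: [180.0, -0.0, 176.7]
force: [-3.2, -0.6, 4.8]
opening: 0.0155
gripper_force: 30.0
```

Run:
```python
from h import *
o=ctrl.get_obs();print(o["opening"],o["force"],o["moment"],o["tool_pos"],o["orientation"],o["joint_pos"])
```

```text
0.015528699724059502 [-3.17148925 -0.56538602  4.81624377] [ 0.03307305  0.89985678 -0.02590249] [0.62597655 0.1213476  0.19335594] [ 1.79997873e+02 -3.17352942e-03  1.76731297e+02] [ 2.84744828e+01  1.83261365e+01 -7.02260040e+00 -3.84941936e-03
 -6.46528427e+01 -1.21741537e+02]
```

>>> carry_out([
  [[0,0,0,0,0.2],[0,0,0,0,0.2],[0,0,0,0,0.2],[0,0,-0.1,0,0.2],[0,0,-0.225,0,0.2]],
])

```text
clock: 20.3
tool_pos: [0.6255, 0.1211, 0.2369]
orientation: [-179.9, -0.2, 176.6]
force: [0.6, 0.6, 1.2]
opening: 0.0495
gripper_force: 0.0
```

>>> carry_out([
  [[0,0,0,-0.02,0.2],[0,0,0,-0.04,0.2],[0,0,0,-0.06,0.2],[0,0,0,-0.08,0.2],[0,0,0,-0.1,0.2]],
])

```text
clock: 20.8
tool_pos: [0.6262, 0.1214, 0.2377]
orientation: [180.0, -0.0, -147.1]
force: [0.8, 0.0, 0.1]
opening: 0.0526
gripper_force: 0.0
```

>>> carry_out([
  [[0,0,0,-0.02,0.2],[0,0,0,-0.04,0.2],[0,0,0,-0.06,0.2],[0,0,0,-0.08,0.2],[0,0,0,-0.1,0.2]],
])

```text
clock: 21.3
tool_pos: [0.6262, 0.1214, 0.2377]
orientation: [180.0, -0.0, -111.1]
force: [0.3, 0.3, 0.1]
opening: 0.0524
gripper_force: 0.0
```

>>> carry_out([
  [[0,0,0,-0.02,0.2],[0,0,0,-0.04,0.2],[0,0,0,-0.06,0.2],[0,0,0,-0.08,0.2],[0,0,0,-0.1,0.2]],
])

```text
clock: 21.8
tool_pos: [0.6262, 0.1214, 0.2377]
orientation: [180.0, 0.0, -75.1]
force: [0.1, 0.3, -0.5]
opening: 0.0528
gripper_force: 0.0
```

>>> carry_out([
  [[0,0,0,-0.02,0.2],[0,0,0,-0.04,0.2],[0,0,0,-0.06,0.2],[0,0,0,-0.08,0.2],[0,0,0,-0.1,0.2]],
])

```text
clock: 22.3
tool_pos: [0.6262, 0.1214, 0.2377]
orientation: [180.0, 0.0, -39.1]
force: [0.4, 0.3, 0.6]
opening: 0.0527
gripper_force: 0.0
```

>>> carry_out([
  [[0,0,0,-0.02,0.2],[0,0,0,-0.04,0.2],[0,0,0,-0.06,0.2],[0,0,0,-0.08,0.2],[0,0,0,-0.1,0.2]],
])

```text
clock: 22.8
tool_pos: [0.6262, 0.1214, 0.2377]
orientation: [180.0, 0.0, -3.1]
force: [-0.3, -0.4, 0.9]
opening: 0.0529
gripper_force: 0.0
```

>>> carry_out([
  [[0,0,0,0,0.2],[-0.25,0.01,-0.12,0,0.2],[-0.5,0.03,-0.12,0,0.2],[-0.75,0.04,-0.12,0,0.2]],
])

```text
clock: 23.2
tool_pos: [0.4802, 0.1222, 0.2618]
orientation: [180.0, -0.0, -3.7]
force: [-0.7, 1.0, 0.9]
opening: 0.0527
gripper_force: 0.0
```

```bash
python3 look.py 8
```

```text
23.3 [0.47649367 0.12150875 0.26266394] [-1.79907237e+02 -1.46667182e-03 -3.62004994e+00]
(array([304.06, 170.  ]), array([239.81, 189.17]), array([0.6021, 0.1213, 0.2178]), np.float64(179.4))
```

Half a turn is done and it has sunk 3.9 mm more, as expected. Next is the second half.

>>> carry_out([
  [[0.25,-0.01,0,0,0.2],[0.5,-0.03,0,0,0.2],[0.75,-0.04,0,0,0.2],[0.75,-0.04,0.17,0,0.2],[0.75,-0.04,0.345,0,0.2]],
])

```text
clock: 23.8
tool_pos: [0.6334, 0.1213, 0.1916]
orientation: [-180.0, -0.1, -3.8]
force: [-0.8, -0.3, -0.9]
opening: 0.0526
gripper_force: 0.0
```

>>> carry_out([
  [[0,0,0,0,0.2],[0,0,0,0,-1],[0,0,0,0,-1],[0,0,0,0,-1],[0,0,0,0,-1]],
])

```text
clock: 24.3
tool_pos: [0.6318, 0.1217, 0.1948]
orientation: [-179.9, -0.1, -3.5]
force: [0.1, -0.0, -0.5]
opening: 0.0261
gripper_force: 0.0
```

>>> carry_out([
  [[0,0,0,0,-1],[0,0,0,0,-1],[0,0,0,0,-1]],
])

```text
clock: 24.6
tool_pos: [0.6318, 0.1209, 0.1938]
orientation: [180.0, -0.1, -3.5]
force: [-0.1, -1.9, 4.2]
opening: 0.0157
gripper_force: 30.0
```

>>> carry_out([
  [[0,0,0.001,0.02,-1],[0,0,0.002,0.04,-1],[0,0,0.003,0.06,-1],[0,0,0.004,0.08,-1],[0,0,0.004,0.1,-1]],
])

```text
clock: 25.1
tool_pos: [0.6304, 0.1179, 0.1924]
orientation: [179.7, -0.1, -39.8]
force: [-1.1, -14.9, 6.5]
opening: 0.0158
gripper_force: 30.0
```

>>> carry_out([
  [[0,0,0.001,0.02,-1],[0,0,0.002,0.04,-1],[0,0,0.003,0.06,-1],[0,0,0.004,0.08,-1],[0,0,0.004,0.1,-1]],
])

```text
clock: 25.6
tool_pos: [0.6275, 0.1159, 0.1911]
orientation: [179.4, -0.3, -75.8]
force: [-12.7, -17.9, 14.5]
opening: 0.0158
gripper_force: 30.1
```

>>> carry_out([
  [[0,0,0.001,0.02,-1],[0,0,0.002,0.04,-1],[0,0,0.003,0.06,-1],[0,0,0.004,0.08,-1],[0,0,0.004,0.1,-1]],
])

```text
clock: 26.1
tool_pos: [0.6241, 0.1163, 0.1896]
orientation: [179.4, -0.7, -111.8]
force: [-23.9, -12.3, 14.8]
opening: 0.0158
gripper_force: 30.2
```

>>> carry_out([
  [[0,0,0.001,0.02,-1],[0,0,0.002,0.04,-1],[0,0,0.003,0.06,-1],[0,0,0.004,0.08,-1],[0,0,0.004,0.1,-1]],
])

```text
clock: 26.6
tool_pos: [0.6225, 0.1187, 0.187]
orientation: [179.7, -1.0, -147.8]
force: [-26.0, -3.2, 5.6]
opening: 0.0164
gripper_force: 29.9
```

>>> carry_out([
  [[0,0,0.001,0.02,-1],[0,0,0.002,0.04,-1],[0,0,0.003,0.06,-1],[0,0,0.004,0.08,-1],[0,0,0.004,0.1,-1]],
])

```text
clock: 27.1
tool_pos: [0.6221, 0.1215, 0.1848]
orientation: [-179.9, -1.0, 176.2]
force: [-26.6, 8.0, 3.6]
opening: 0.0158
gripper_force: 30.0
```

>>> carry_out([
  [[0,0,0.001,0.014,-1],[0,0,0.001,0.014,-1],[0,0,0.001,0.014,-1]],
])

```text
clock: 27.4
tool_pos: [0.6223, 0.1217, 0.1847]
orientation: [-179.8, -1.0, 171.4]
force: [-27.1, 8.4, 3.3]
opening: 0.0159
gripper_force: 30.0
```

Run:
```python
from h import *
S=ctrl.snapshot("side");o=ctrl.get_obs();print(o["opening"],o["gripper_force"],o["force"],o["moment"],o["tool_pos"],o["orientation"])
save(S,"s9.png")
```

```text
0.01586181100137375 29.993577003479004 [-27.5110693    6.95725322   2.37347879] [ 2.74858913  9.62791208 -0.11181823] [0.62226777 0.12169787 0.18467665] [-179.79587676   -1.00840121  171.42227543]
```

View pics/s9.png

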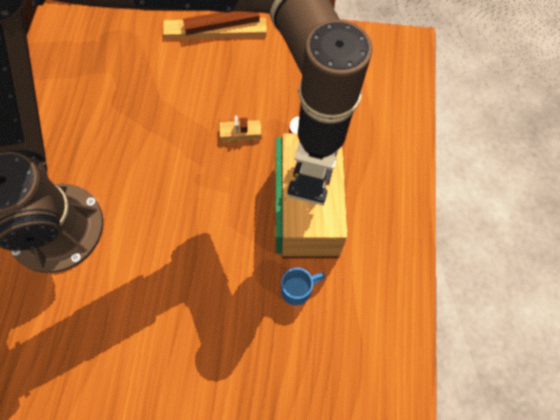

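The pad contact is about 5 mm off the axis, which loads the wrist sideways by 27 N. I'll release, check the height and regrip centred. The tin, mug, plane and front look untouched.

>>> carry_out([
  [[0,0,0,0,0.2],[0,0,0,0,0.2],[0,0,0,0,0.2],[0,0,0,0,0.2],[0.028,-0.004,-0.1,0,0.2]],
])

```text
clock: 27.95
tool_pos: [0.6247, 0.1208, 0.206]
orientation: [-179.9, -0.2, 171.4]
force: [-0.2, -0.3, 0.2]
opening: 0.0493
gripper_force: 0.0
```

>>> carry_out([
  [[0,0,-0.25,0,0.2],[0.25,-0.038,-0.25,0,0.2],[0.5,-0.076,-0.25,0,0.2],[0.742,-0.113,-0.25,0,0.2],[0.742,-0.113,-0.25,0,0.2]],
])

```text
clock: 28.45
tool_pos: [0.471, 0.1199, 0.2596]
orientation: [179.9, 0.0, 171.5]
force: [1.6, 0.5, -0.0]
opening: 0.0524
gripper_force: 0.0
```

```bash
python3 look.py 10
python3 - <<'E'
from h import *
S=ctrl.snapshot("side");T=ctrl.snapshot("top")
for n in("door_edge","tin","mug","plane"):
    r=[[d["centre"] for d in ctrl.spot_point(P,n)[:1]] for P in (S,T)]; print(n,r)
E
```

```text
28.55 [0.47525592 0.12107324 0.26001023] [1.79887194e+02 1.27806658e-01 1.71548874e+02]
(array([325.14, 176.61]), array([242.83, 168.21]), array([0.6492, 0.1147, 0.2094]), np.float64(-15.1))
door_edge [[[280.0, 185.4]], [[246.4, 212.8]]]
tin [[[298.9, 143.0]], [[173.5, 206.5]]]
mug [[], [[330.0, 192.5]]]
plane [[], []]
```

Run:
```python
from h import *
c=np.load("cal.npy",allow_pickle=True).item()
f=lambda P,n:dict(c[P],color=cv2.imread("pics/"+n)[:,:,::-1])
for i in (5,6,7,8,10):
    S=f("side",f"s{i}.png");T=f("top",f"t{i}.png"); a,b,X,an=fz(S,T)
    print(i,a,b,X,an,"resid",(px(S,X)-a).round(2),(px(T,X)-b).round(2)); print("   ",bar(S),bar(T,75))
S=f("side","s10.png");T=f("top","t10.png")
for i in(7,10):
  for k,P in((0,f("side",f"s{i}.png")),(1,f("top",f"t{i}.png"))):
    a=fz(f("side",f"s{i}.png"),f("top",f"t{i}.png"))[k]; u,v=a.round().astype(int); print(i,k,u,v); print(P["color"][v-4:v+5,u-4:u+5,1])
```

```text
5 [322.88 177.24] [247.65 169.49] [0.6434 0.1029 0.2292] -46.1 resid [0.1  0.01] [0.04 0.09]
    (array([312.81, 175.08]), array([31.6, 15.3]), 47.9, np.int32(280)) (array([241.33, 179.  ]), array([ 8.7, 31. ]), 44.1, np.int32(211))
6 [325.35 174.1 ] [243.94 167.24] [0.6482 0.1109 0.2295] -24.5 resid [ 0.17 -0.05] [0.02 0.18]
    (array([313.67, 176.17]), array([31.4, 16.5]), 25.0, np.int32(289)) (array([241.34, 178.82]), array([ 8.2, 32. ]), 20.3, np.int32(201))
7 [326.  172.7] [240.82 167.15] [0.6497 0.1182 0.2217] -6.7 resid [ 0.14 -0.02] [0.04 0.17]
    (array([314.9 , 175.06]), array([30.9, 10.3]), 9.5, np.int32(257)) (array([241.69, 179.3 ]), array([ 7.7, 31.9]), 3.0, np.int32(197))
8 [304.06 170.  ] [239.81 189.17] [0.6021 0.1213 0.2178] 179.4 resid [ 0.11 -0.03] [0.   0.08]
    (array([314.71, 176.02]), array([30.7, 10.5]), 11.1, np.int32(256)) (array([241.7 , 179.62]), array([ 7.7, 31.3]), 3.6, np.int32(196))
10 [325.14 176.61] [242.83 168.21] [0.6492 0.1147 0.2094] -15.1 resid [ 0.13 -0.01] [0.05 0.15]
    (array([314.36, 177.55]), array([30.6, 11.1]), 14.6, np.int32(267)) 
[... 824 characters left out ...]
7 214 216 219 219 220]
 [116 133 146 171 189 201 200 205 214]
 [ 73  90 119 160 186 184 166 171 187]
 [ 67  84 133 198 221 207 161 129 138]
 [ 61  84 146 209 234 227 174 106  99]
 [ 57  71 119 180 216 207 152  94  94]
 [ 47  54  77 117 146 141 106  77  96]
 [ 34  39  44  60  76  70  65  65 109]
 [ 27  29  26  35  34  44  47  63 117]]
10 1 243 168
[[161 148  88  68  67  77  95 130 152]
 [158 137  71  72  67  60  61  57 107]
 [151 111  72  94 100  84  62  56  66]
 [149  98 101 158 176 145  73  55  72]
 [143  82 127 180 181 169 114  46  85]
 [146  86 125 175 176 159  78  48  58]
 [137  67  80 116 141 106  58  38  68]
 [ 93  64  67  67  65  63  55  46  74]
 [111  68  71  64  67  57  53  45  76]]
```

```bash
python3 look.py 11
python3 - <<'E'
from h import *
for v in "st":
    g=[cv2.imread(f"pics/{v}{i}.png",0).astype(np.float32) for i in(7,8,10,11)]
    r=(slice(240,420),slice(400,560)) if v=="s" else (slice(60,200),slice(330,560))
    for k in (1,2,3): print(v,cv2.phaseCorrelate(g[0][r].copy(),g[k][r].copy()))
E
python3 - <<'E'
from h import *
# model-based: edge search, best z for a projected bar top face at known yaw
from scipy.optimize import minimize
c=np.load("cal.npy",allow_pickle=True).item()
f=lambda P,n:dict(c[P],color=cv2.imread("pics/"+n)[:,:,::-1])
def cost(p,Ps):
    x,y,z,a=p; s=0
    for P in Ps:
        g=cv2.GaussianBlur(P["color"][:,:,1].astype(np.float32),(0,0),.6)
        R=np.array([[np.cos(a),-np.sin(a)],[np.sin(a),np.cos(a)]])
        def smp(hx,hy,n=40):
            t=np.linspace(-1,1,n); q=np.vstack([np.c_[hx*t,hy+0*t],np.c_[hx*t,-hy+0*t],np.c_[hx+0*t,hy*t],np.c_[-hx+0*t,hy*t]])@R.T
            u=np.array([px(P,(x+i,y+j,z)) for i,j in q],np.float32); return cv2.remap(g,u[:,0].copy(),u[:,1].copy(),cv2.INTER_LINEAR).ravel()
        s+= np.mean(smp(.033,.006))-np.mean(smp(.037,.0105))
    return s
for i,a in((5,-43),(6,-23),(7,-3.5),(8,-3.5),(10,-10)):
    Ps=[f("side",f"s{i}.png"),f("top",f"t{i}.png")]
    best=min((minimize(cost,[.626,.121,z,np.radians(a)],(Ps,),method="Nelder-Mead",options=dict(initial_simplex=np.array([.626,.121,z,np.radians(a)])+np.vstack([np.zeros(4),np.diag([.002,.002,.004,.05])]),maxiter=120)) for z in(.226,.214)),key=lambda r:r.fun)
    print(i,best.x[:3].round(4),np.degrees(best.x[3]).round(1),round(best.fun,1))
E
```

```text
29.15 [0.47573584 0.12090357 0.25852061] [-1.79980146e+02 -1.74755138e-02  1.71473475e+02]
(array([325.15, 176.59]), array([242.82, 168.21]), array([0.6492, 0.1147, 0.2094]), np.float64(-15.1))
s ((-0.013202692128118088, -0.03219923989819051), 1.1813814346657858)
s ((-0.013733683519390638, 0.016440918954899075), 1.1633044735590616)
s ((0.026837747385187072, 0.020125067056170565), 1.1549986455175612)
t ((0.001155150234765756, 0.02533437766673785), 1.0052762216991848)
t ((-0.0038351241479119835, 0.022700799333790656), 0.999036082956526)
t ((0.00029560533640449194, -0.012464506907917894), 1.0027726155740244)
5 [0.6259 0.1188 0.2178] -43.6 -145.0
6 [0.6259 0.1189 0.2187] -21.2 -145.7
7 [0.6259 0.1191 0.2098] -2.3 -136.9
8 [0.6261 0.1193 0.2005] -3.9 -135.5
10 [0.6258 0.119  0.1977] -11.8 -129.9
```

>>> carry_out([
  [[0,0,0,0,-1],[0,0,0,0,-1],[-0.25,0.038,0,0,-1],[-0.5,0.076,0,0,-1],[-0.742,0.113,0,0,-1]],
])

```text
clock: 29.65
tool_pos: [0.6273, 0.1214, 0.2592]
orientation: [180.0, 0.1, 171.5]
force: [-0.4, 1.4, 1.0]
opening: 0.0183
gripper_force: 0.0
```

>>> carry_out([
  [[0,0,0.05,0,-1],[0,0,0.1,0,-1],[0,0,0.15,0,-1],[0,0,0.2,0,-1],[0,0,0.225,0,-1]],
])

```text
clock: 30.15
tool_pos: [0.6245, 0.1214, 0.2133]
orientation: [180.0, -0.0, 171.5]
force: [-0.9, -0.1, -0.4]
opening: 0.0003
gripper_force: 0.0
```

>>> carry_out([
  [[0,0,0,0,-1],[0,0,0,0,-1],[0,0,0,0,-1]],
])

```text
clock: 30.45
tool_pos: [0.6258, 0.1215, 0.2146]
orientation: [180.0, 0.1, 171.5]
force: [-0.1, 0.5, -1.3]
opening: 0.0003
gripper_force: 0.0
```

>>> carry_out([
  [[0,0,0.01,0,-1],[0,0,0.015,0,-1],[0,0,0.015,0,-1],[0,0,0.015,0,-1]],
])

```text
clock: 30.85
tool_pos: [0.6256, 0.1213, 0.2107]
orientation: [-180.0, -0.0, 171.5]
force: [-0.8, -0.2, -0.3]
opening: 0.0004
gripper_force: 0.0
```

>>> carry_out([
  [[0,0,0.005,0,-1],[0,0,0.005,0,-1],[0,0,0.005,0,-1]],
])

```text
clock: 31.15
tool_pos: [0.6256, 0.1213, 0.2097]
orientation: [-180.0, -0.0, 171.5]
force: [0.5, -0.5, 0.6]
opening: 0.0007
gripper_force: 0.0
```

>>> carry_out([
  [[0,0,0.005,0,-1],[0,0,0.005,0,-1],[0,0,0.005,0,-1]],
])

```text
clock: 31.45
tool_pos: [0.6256, 0.1213, 0.2087]
orientation: [-180.0, -0.0, 171.5]
force: [0.0, 0.9, -0.4]
opening: -0.0
gripper_force: 0.0
```

>>> carry_out([
  [[0,0,0.005,0,-1],[0,0,0.005,0,-1],[0,0,0.005,0,-1]],
])

```text
clock: 31.75
tool_pos: [0.6256, 0.1213, 0.2077]
orientation: [-180.0, -0.0, 171.5]
force: [1.2, -0.9, -0.0]
opening: 0.0005
gripper_force: 0.0
```

>>> carry_out([
  [[0,0,0.005,0,-1],[0,0,0.005,0,-1],[0,0,0.005,0,-1]],
])

```text
clock: 32.05
tool_pos: [0.6256, 0.1213, 0.2067]
orientation: [-180.0, -0.0, 171.5]
force: [0.0, -0.4, -0.1]
opening: 0.0003
gripper_force: 0.0
```

>>> carry_out([
  [[0,0,0.005,0,-1],[0,0,0.005,0,-1],[0,0,0.005,0,-1]],
])

```text
clock: 32.35
tool_pos: [0.6256, 0.1213, 0.2057]
orientation: [-180.0, -0.0, 171.5]
force: [-0.1, -1.0, 0.1]
opening: 0.0003
gripper_force: 0.0
```

>>> carry_out([
  [[0,0,0.004,0,-1],[0,0,0.004,0,-1],[0,0,0.004,0,-1]],
])

```text
clock: 32.65
tool_pos: [0.6256, 0.1213, 0.2049]
orientation: [-180.0, -0.0, 171.5]
force: [0.4, -0.8, -0.4]
opening: 0.0007
gripper_force: 0.0
```

>>> carry_out([
  [[0,0,0.004,0,-1],[0,0,0.004,0,-1],[0,0,0.004,0,-1]],
])

```text
clock: 32.95
tool_pos: [0.6257, 0.1213, 0.2042]
orientation: [180.0, 0.0, 171.5]
force: [0.6, 0.1, 0.1]
opening: 0.0006
gripper_force: 0.2
```

>>> carry_out([
  [[0,0,0.004,0,-1],[0,0,0.004,0,-1],[0,0,0.004,0,-1]],
])

```text
clock: 33.25
tool_pos: [0.6257, 0.1213, 0.2041]
orientation: [180.0, 0.0, 171.5]
force: [-1.7, 0.6, 6.2]
opening: 0.0005
gripper_force: 2.7
```

>>> carry_out([
  [[0,0,0.004,0,-1],[0,0,0.004,0,-1],[0,0,0.004,0,-1]],
])

```text
clock: 33.55
tool_pos: [0.6257, 0.1213, 0.204]
orientation: [180.0, 0.1, 171.5]
force: [-4.2, 0.2, 9.2]
opening: 0.0004
gripper_force: 4.6
```

>>> carry_out([
  [[0,0,-0.08,0,-1],[0,0,-0.15,0,0.2],[0,0,-0.15,0,0.2],[0,0,-0.15,0,0.2],[0,0,-0.15,0,0.2]],
])

```text
clock: 34.05
tool_pos: [0.6252, 0.1213, 0.2318]
orientation: [-180.0, -0.1, 171.5]
force: [-1.0, 0.6, 0.3]
opening: 0.0269
gripper_force: 0.0
```

>>> carry_out([
  [[0,0,0,0,0.2],[0,0,0,0,0.2],[0,0,0.12,0,0.2],[0,0,0.24,0,0.2],[0,0,0.24,0,0.2]],
])

```text
clock: 34.55
tool_pos: [0.6235, 0.1207, 0.1809]
orientation: [-179.8, -0.3, 171.5]
force: [-0.6, -0.8, -0.5]
opening: 0.0524
gripper_force: 0.0
```

>>> carry_out([
  [[0,0,0,0,-1],[0,0,0,0,-1],[0,0,0,0,-1],[0,0,0,0,-1],[0,0,0,0,-1]],
])

```text
clock: 35.05
tool_pos: [0.6258, 0.1214, 0.1852]
orientation: [180.0, 0.0, 171.5]
force: [-0.5, -0.2, -0.5]
opening: 0.018
gripper_force: 0.0
```

>>> carry_out([
  [[0,0,0,0,-1],[0,0,0,0,-1]],
])

```text
clock: 35.25
tool_pos: [0.6257, 0.1214, 0.1851]
orientation: [180.0, 0.0, 171.5]
force: [-0.7, 0.3, 3.4]
opening: 0.0162
gripper_force: 29.7
```

Run:
```python
from h import *
o=ctrl.get_obs();print(o["opening"],o["gripper_force"],o["force"],o["moment"],o["tool_pos"],o["orientation"])
```

```text
0.016175301948277616 29.657788574695587 [-0.69383977  0.27430743  3.39959292] [0.17874528 0.25242614 0.15765527] [0.62568751 0.12140763 0.18508298] [1.79985856e+02 2.91276286e-02 1.71496813e+02]
```

>>> carry_out([
  [[0,0,-0.005,0,-1],[0,0,-0.005,0,-1],[0,0,-0.005,0,-1]],
])

```text
clock: 35.55
tool_pos: [0.6256, 0.1214, 0.1852]
orientation: [-180.0, -0.0, 171.5]
force: [1.9, 0.0, -3.0]
opening: 0.0158
gripper_force: 29.8
```

>>> carry_out([
  [[0,0,-0.005,0,-1],[0,0,-0.005,0,-1],[0,0,-0.005,0,-1]],
])

```text
clock: 35.85
tool_pos: [0.6255, 0.1214, 0.1853]
orientation: [-180.0, -0.1, 171.5]
force: [4.8, 0.1, -10.9]
opening: 0.0156
gripper_force: 29.8
```

>>> carry_out([
  [[0,0,-0.005,0,-1],[0,0,-0.005,0,-1],[0,0,-0.005,0,-1]],
])

```text
clock: 36.15
tool_pos: [0.6254, 0.1215, 0.1854]
orientation: [-180.0, -0.1, 171.5]
force: [7.5, 0.5, -16.0]
opening: 0.0156
gripper_force: 29.9
```

>>> carry_out([
  [[0,0,0.005,-0.02,-1],[0,0,0.01,-0.04,-1],[0,0,0.01,-0.06,-1],[0,0,0.01,-0.08,-1],[0,0,0.01,-0.1,-1]],
])

```text
clock: 36.65
tool_pos: [0.6256, 0.121, 0.1853]
orientation: [-180.0, -0.0, -152.2]
force: [3.3, 0.4, -5.2]
opening: 0.0159
gripper_force: 29.8
```

>>> carry_out([
  [[0,0,0,-0.02,-1],[0,0,0,-0.04,-1],[0,0,0,-0.06,-1],[0,0,0,-0.08,-1],[0,0,0,-0.1,-1]],
])

```text
clock: 37.15
tool_pos: [0.6258, 0.1208, 0.1855]
orientation: [-180.0, -0.0, -116.2]
force: [3.2, -1.1, -4.9]
opening: 0.016
gripper_force: 29.8
```

>>> carry_out([
  [[0,0,0,-0.02,-1],[0,0,0,-0.04,-1],[0,0,0,-0.06,-1],[0,0,0,-0.08,-1],[0,0,0,-0.1,-1]],
])

```text
clock: 37.65
tool_pos: [0.6262, 0.1208, 0.1858]
orientation: [-180.0, -0.0, -80.2]
force: [4.9, -1.1, -3.1]
opening: 0.0157
gripper_force: 29.8
```

Run:
```python
from h import *
o=ctrl.get_obs();print(o["opening"],o["force"],o["moment"],o["tool_pos"],o["orientation"])
```

```text
0.015727001004744067 [ 4.89393021 -1.14576201 -3.14273329] [-0.60749342 -1.63142427  0.01965155] [0.62615149 0.12077167 0.18578152] [-1.79958063e+02 -4.65687115e-02 -8.02320275e+01]
```

>>> carry_out([
  [[0,0,0,0,0.2],[0,0,0,0,0.2],[0,0,0,0,0.2],[0,0,0,0,0.2],[0,0,-0.15,0,0.2]],
])

```text
clock: 38.15
tool_pos: [0.6231, 0.1208, 0.2118]
orientation: [179.6, -0.1, -80.6]
force: [0.2, -0.5, -0.1]
opening: 0.0495
gripper_force: 0.0
```

>>> carry_out([
  [[0,0,-0.25,0,0.2],[-0.04,0.25,-0.25,0,0.2],[-0.08,0.49,-0.25,0,0.2],[-0.13,0.74,-0.25,0,0.2],[-0.13,0.74,-0.25,0,0.2]],
])

```text
clock: 38.65
tool_pos: [0.4706, 0.1217, 0.2665]
orientation: [-180.0, 0.1, -80.5]
force: [1.4, 0.5, 0.2]
opening: 0.0527
gripper_force: 0.0
```

```bash
python3 look.py 12
```

```text
38.75 [0.4746301  0.12275273 0.26677679] [-1.79865442e+02  6.13968079e-02 -8.04777373e+01]
(array([313.54, 163.96]), array([230.21, 180.92]), array([0.6216, 0.1429, 0.2088]), np.float64(101.4))
```

>>> carry_out([
  [[0.04,-0.25,0,0,0.2],[0.08,-0.49,0,0,0.2],[0.13,-0.74,0,0,0.2],[0.13,-0.74,0.2,0,0.2],[0.13,-0.74,0.4,0,0.2]],
])

```text
clock: 39.25
tool_pos: [0.6287, 0.1211, 0.1835]
orientation: [-180.0, 0.0, -80.7]
force: [-1.3, -0.5, -1.0]
opening: 0.0524
gripper_force: 0.0
```

>>> carry_out([
  [[0,0,0,0,0.2],[0,0,0,0,-1],[0,0,0,0,-1],[0,0,0,0,-1],[0,0,0,0,-1]],
])

```text
clock: 39.75
tool_pos: [0.6263, 0.1217, 0.1876]
orientation: [-179.8, 0.0, -80.5]
force: [0.8, -0.7, -0.8]
opening: 0.0262
gripper_force: 0.0
```

>>> carry_out([
  [[0,0,0,0,-1],[0,0,0,0,-1],[0,0,0,0,-1]],
])

```text
clock: 40.05
tool_pos: [0.6261, 0.1215, 0.1867]
orientation: [-179.9, 0.0, -80.5]
force: [-0.5, 0.9, 6.4]
opening: 0.0155
gripper_force: 30.0
```

>>> carry_out([
  [[0,0,-0.005,0,-1],[0,0,-0.01,0,-1],[0,0,-0.01,0,-1]],
])

```text
clock: 40.35
tool_pos: [0.626, 0.1215, 0.1872]
orientation: [-180.0, 0.0, -80.5]
force: [5.5, 0.3, -3.3]
opening: 0.0161
gripper_force: 30.0
```

>>> carry_out([
  [[0,0,-0.005,0,-1],[0,0,-0.005,0,-1],[0,0,-0.005,0,-1]],
])

```text
clock: 40.65
tool_pos: [0.626, 0.1216, 0.188]
orientation: [-180.0, 0.0, -80.5]
force: [5.4, 0.6, -4.5]
opening: 0.016
gripper_force: 30.0
```

>>> carry_out([
  [[0,0,-0.005,0,-1],[0,0,-0.005,0,-1],[0,0,-0.005,0,-1]],
])

```text
clock: 40.95
tool_pos: [0.6259, 0.1215, 0.1884]
orientation: [180.0, 0.0, -80.5]
force: [7.4, 0.7, -8.5]
opening: 0.0156
gripper_force: 30.0
```

>>> carry_out([
  [[0,0,-0.005,0,-1],[0,0,-0.005,0,-1],[0,0,-0.005,0,-1]],
])

```text
clock: 41.25
tool_pos: [0.6259, 0.1216, 0.1887]
orientation: [180.0, 0.0, -80.5]
force: [8.5, 0.1, -12.6]
opening: 0.0156
gripper_force: 30.0
```

>>> carry_out([
  [[0,0,-0.005,0,-1],[0,0,-0.005,0,-1],[0,0,-0.005,0,-1]],
])

```text
clock: 41.55
tool_pos: [0.6259, 0.1215, 0.1889]
orientation: [179.9, 0.0, -80.6]
force: [10.3, 0.5, -16.3]
opening: 0.0156
gripper_force: 30.0
```

>>> carry_out([
  [[0,0,-0.005,0,-1],[0,0,-0.005,0,-1],[0,0,-0.005,0,-1]],
])

```text
clock: 41.85
tool_pos: [0.6259, 0.1216, 0.1891]
orientation: [179.9, 0.0, -80.6]
force: [12.6, 0.2, -19.7]
opening: 0.016
gripper_force: 30.0
```

>>> carry_out([
  [[0,0,-0.001,-0.0236,-1],[0,0,-0.002,-0.0472,-1],[0,0,-0.003,-0.0708,-1],[0,0,-0.004,-0.0944,-1],[0,0,-0.005,-0.118,-1]],
])

```text
clock: 42.35
tool_pos: [0.6257, 0.1215, 0.191]
orientation: [180.0, 0.1, -37.7]
force: [8.2, 1.5, -13.1]
opening: 0.0159
gripper_force: 30.0
```

>>> carry_out([
  [[0,0,-0.001,-0.0236,-1],[0,0,-0.002,-0.0472,-1],[0,0,-0.003,-0.0708,-1],[0,0,-0.004,-0.0944,-1],[0,0,-0.005,-0.118,-1]],
])

```text
clock: 42.85
tool_pos: [0.6255, 0.1214, 0.1921]
orientation: [-180.0, 0.1, 4.7]
force: [9.0, -0.7, -15.2]
opening: 0.0158
gripper_force: 30.1
```

>>> carry_out([
  [[0,0,-0.001,-0.0236,-1],[0,0,-0.002,-0.0472,-1],[0,0,-0.003,-0.0708,-1],[0,0,-0.004,-0.0944,-1],[0,0,-0.005,-0.118,-1]],
])

```text
clock: 43.35
tool_pos: [0.6258, 0.121, 0.193]
orientation: [-180.0, 0.1, 47.2]
force: [8.4, -2.4, -16.6]
opening: 0.0156
gripper_force: 30.0
```

>>> carry_out([
  [[0,0,-0.001,-0.0236,-1],[0,0,-0.002,-0.0472,-1],[0,0,-0.003,-0.0708,-1],[0,0,-0.004,-0.0944,-1],[0,0,-0.005,-0.118,-1]],
])

```text
clock: 43.85
tool_pos: [0.6259, 0.1209, 0.1942]
orientation: [-179.9, 0.0, 89.7]
force: [10.4, -3.2, -15.6]
opening: 0.016
gripper_force: 30.0
```

>>> carry_out([
  [[0,0,0,0,0.2],[0,0,0,0,0.2],[0,0,0,0,0.2],[0,0,-0.1,0,0.2],[0,0,-0.3,0,0.2]],
])

```text
clock: 44.35
tool_pos: [0.6235, 0.1208, 0.2541]
orientation: [-179.6, 0.1, 89.3]
force: [0.2, 0.5, 0.8]
opening: 0.0492
gripper_force: 0.0
```

>>> carry_out([
  [[0,-0.25,0,0.0236,0.2],[0,-0.5,0,0.0472,0.2],[0,-0.75,0,0.0708,0.2],[0,-0.75,0,0.0944,0.2],[0,-0.75,0,0.118,0.2]],
])

```text
clock: 44.85
tool_pos: [0.4741, 0.1228, 0.258]
orientation: [180.0, -0.1, 46.6]
force: [0.1, 0.2, -0.3]
opening: 0.0526
gripper_force: 0.0
```

```bash
python3 look.py 13
```

```text
44.95 [0.47508235 0.12296488 0.25742967] [ 1.79989468e+02 -8.15860246e-02  4.67890132e+01]
(array([313.54, 183.02]), array([251.68, 178.67]), array([0.6254, 0.0954, 0.212 ]), np.float64(-91.4))
```

>>> carry_out([
  [[0.17,0.18,0,-0.0236,0.2],[0.34,0.36,0,-0.0472,0.2],[0.514,0.547,0,-0.0708,0.2],[0.514,0.547,0.15,-0.0944,0.2],[0.514,0.547,0.352,-0.118,0.2]],
])

```text
clock: 45.45
tool_pos: [0.6283, 0.1233, 0.1858]
orientation: [179.9, -0.0, 89.9]
force: [0.6, -0.4, -0.2]
opening: 0.0526
gripper_force: 0.0
```

>>> carry_out([
  [[0,0,0,0,0],[0,0,0,0,-1],[0,0,0,0,-1],[0,0,0,0,-1],[0,0,0,0,-1]],
])

```text
clock: 45.95
tool_pos: [0.6263, 0.1237, 0.1881]
orientation: [179.8, -0.1, 89.4]
force: [0.8, 0.2, -0.5]
opening: 0.0181
gripper_force: 0.0
```

>>> carry_out([
  [[0,0,0,0,-1],[0,0,0,0,-1]],
])

```text
clock: 46.15
tool_pos: [0.6262, 0.1236, 0.1876]
orientation: [179.9, -0.0, 89.4]
force: [-2.2, 1.1, 6.9]
opening: 0.0159
gripper_force: 30.0
```

>>> carry_out([
  [[0,0,-0.015,0,-1],[0,0,-0.02,0,-1],[0,0,-0.025,0,-1]],
])

```text
clock: 46.45
tool_pos: [0.6261, 0.1236, 0.1901]
orientation: [180.0, -0.0, 89.4]
force: [7.4, 0.4, -11.7]
opening: 0.0159
gripper_force: 30.0
```

>>> carry_out([
  [[0,0,-0.01,0,-1],[0,0,-0.02,0,-1],[0,0,-0.02,0,-1]],
])

```text
clock: 46.75
tool_pos: [0.626, 0.1236, 0.1911]
orientation: [-179.9, -0.0, 89.3]
force: [14.7, 0.6, -24.0]
opening: 0.0157
gripper_force: 30.0
```

>>> carry_out([
  [[0,0,-0.01,0,-1],[0,0,-0.02,0,-1],[0,0,-0.02,0,-1]],
])

```text
clock: 47.05
tool_pos: [0.6259, 0.1236, 0.1919]
orientation: [-179.7, 0.0, 89.3]
force: [22.6, -1.0, -41.4]
opening: 0.0156
gripper_force: 29.9
```

>>> carry_out([
  [[0,0,-0.01,-0.02,-1],[0,0,-0.02,-0.04,-1],[0,0,-0.03,-0.045,-1],[0,0,-0.03,-0.045,-1]],
])

```text
clock: 47.45
tool_pos: [0.6251, 0.1236, 0.1972]
orientation: [-179.6, -0.1, 105.5]
force: [19.8, 2.0, -41.0]
opening: 0.016
gripper_force: 29.8
```

>>> carry_out([
  [[0,0,0.06,0,-1],[0,0,0.06,0,0.2],[0,0,0.06,0,0.2],[0,0,0.06,0,0.2],[0,0,-0.1,0,0.2]],
])

```text
clock: 47.95
tool_pos: [0.6232, 0.1225, 0.2216]
orientation: [-179.6, 0.0, 105.6]
force: [0.6, 0.4, -0.2]
opening: 0.0421
gripper_force: 0.0
```

>>> carry_out([
  [[0,0,-0.2,0,0.2],[0.07,-0.24,-0.2,0.02,0.2],[0.14,-0.48,-0.2,0.045,0.2],[0.2,-0.72,-0.2,0.045,0.2]],
])

```text
clock: 48.35
tool_pos: [0.4747, 0.1227, 0.2655]
orientation: [180.0, -0.0, 89.1]
force: [-1.0, 1.3, 1.0]
opening: 0.0523
gripper_force: 0.0
```

```bash
python3 look.py 14
```

```text
48.45 [0.47140006 0.12182509 0.26652673] [ 1.79952220e+02 -1.18818848e-01  8.94507663e+01]
(array([316.73, 182.96]), array([251.24, 175.73]), array([0.6321, 0.0963, 0.2119]), np.float64(-76.2))
```

>>> carry_out([
  [[0,0,0,0.0236,0.2],[0,0,0,0.0472,0.2],[0,0,0,0.0708,0.2],[0,0,0,0.0944,0.2],[0,0,0,0.118,0.2]],
])

```text
clock: 48.95
tool_pos: [0.4763, 0.1229, 0.2658]
orientation: [180.0, -0.1, 46.6]
force: [0.9, 0.2, 0.2]
opening: 0.0523
gripper_force: 0.0
```

>>> carry_out([
  [[0,0,0,0.0236,0.2],[0,0,0,0.0472,0.2],[0,0,0,0.0708,0.2],[0,0,0,0.0944,0.2],[0,0,0,0.118,0.2]],
])

```text
clock: 49.45
tool_pos: [0.4763, 0.1229, 0.2658]
orientation: [-180.0, -0.0, 4.1]
force: [0.0, 0.1, -0.5]
opening: 0.0525
gripper_force: 0.0
```

>>> carry_out([
  [[0,0,0,0.0236,0.2],[0,0,0,0.0472,0.2],[0,0,0,0.0708,0.2],[0,0,0,0.0944,0.2],[0,0,0,0.118,0.2]],
])

```text
clock: 49.95
tool_pos: [0.4763, 0.1229, 0.2658]
orientation: [-180.0, -0.0, -38.4]
force: [-0.5, 0.3, 0.3]
opening: 0.0526
gripper_force: 0.0
```

>>> carry_out([
  [[0,0,0,0.0236,0.2],[0,0,0,0.0472,0.2],[0,0,0,0.0708,0.2],[0,0,0,0.0944,0.2],[0,0,0,0.101,0.2]],
])

```text
clock: 50.45
tool_pos: [0.4763, 0.1229, 0.2658]
orientation: [-180.0, 0.0, -74.7]
force: [0.0, 0.1, -0.1]
opening: 0.0527
gripper_force: 0.0
```

>>> carry_out([
  [[0.07,-0.24,0,0,0.2],[0.14,-0.48,0,0,0.2],[0.208,-0.718,0,0,0.2],[0.208,-0.718,0.2,0,0.2],[0.208,-0.718,0.394,0,0.2]],
])

```text
clock: 50.95
tool_pos: [0.6277, 0.1215, 0.1857]
orientation: [-179.9, 0.0, -74.5]
force: [-0.8, -0.3, -2.3]
opening: 0.0528
gripper_force: 0.0
```

>>> carry_out([
  [[0,0,0,0,0],[0,0,0,0,-1],[0,0,0,0,-1],[0,0,0,0,-1],[0,0,0,0,-1]],
])

```text
clock: 51.45
tool_pos: [0.6264, 0.122, 0.1884]
orientation: [-179.8, 0.0, -74.4]
force: [0.6, -0.8, 0.1]
opening: 0.0184
gripper_force: 0.0
```

>>> carry_out([
  [[0,0,0,0,-1],[0,0,0,0,-1]],
])

```text
clock: 51.65
tool_pos: [0.626, 0.1219, 0.1879]
orientation: [-179.9, 0.0, -74.4]
force: [-3.1, 0.6, 6.7]
opening: 0.0158
gripper_force: 29.9
```

>>> carry_out([
  [[0,0,-0.001,-0.02,-1],[0,0,-0.002,-0.04,-1],[0,0,-0.003,-0.06,-1],[0,0,-0.004,-0.08,-1],[0,0,-0.004,-0.1,-1]],
])

```text
clock: 52.15
tool_pos: [0.6256, 0.1216, 0.1879]
orientation: [-180.0, -0.0, -38.1]
force: [-1.9, -1.2, 3.4]
opening: 0.0161
gripper_force: 29.9
```

>>> carry_out([
  [[0,0,-0.001,-0.02,-1],[0,0,-0.002,-0.04,-1],[0,0,-0.003,-0.06,-1],[0,0,-0.004,-0.08,-1],[0,0,-0.004,-0.1,-1]],
])

```text
clock: 52.65
tool_pos: [0.6256, 0.1213, 0.1886]
orientation: [180.0, -0.0, -2.1]
force: [-1.4, -2.0, 3.3]
opening: 0.0156
gripper_force: 29.9
```

>>> carry_out([
  [[0,0,0,0,0.2],[0,0,0,0,0.2],[0,0,0,0,0.2],[0,0,-0.2,0,0.2],[0,0,-0.4,0,0.2]],
])

```text
clock: 53.15
tool_pos: [0.6251, 0.1214, 0.2676]
orientation: [179.9, 0.2, -2.5]
force: [0.6, 1.0, 0.2]
opening: 0.0491
gripper_force: 0.0
```

>>> carry_out([
  [[-0.25,0.01,0,0,0.2],[-0.5,0.02,0,0,0.2],[-0.75,0.03,0,0,0.2],[-0.75,0.03,0,0,0.2]],
])

```text
clock: 53.55
tool_pos: [0.4709, 0.1209, 0.2687]
orientation: [-179.9, -0.0, -2.4]
force: [1.5, 0.5, 1.2]
opening: 0.0523
gripper_force: 0.0
```

```bash
python3 look.py 15
```

```text
53.65 [0.47511155 0.12212605 0.26907132] [-1.79908522e+02 -1.22248511e-01 -2.39899359e+00]
(array([325.66, 174.85]), array([241.68, 167.72]), array([0.6497, 0.1169, 0.2137]), np.float64(-9.7))
```

Depth is 15.9 mm, which is the target, so I'll regrip here and finish.

>>> carry_out([
  [[0.25,-0.01,0,0.007,0.2],[0.5,-0.02,0,0.007,0.2],[0.754,-0.028,0,0.007,0.2],[0.754,-0.028,0.2,0.007,0.2],[0.754,-0.028,0.395,0.007,0.2]],
])

```text
clock: 54.15
tool_pos: [0.6296, 0.121, 0.1866]
orientation: [-180.0, -0.0, -5.1]
force: [-0.1, -0.0, -2.4]
opening: 0.0524
gripper_force: 0.0
```

>>> carry_out([
  [[0,0,0,0,0],[0,0,0,0,0],[0,0,0,0,-1],[0,0,0,0,-1],[0,0,0,0,-1]],
])

```text
clock: 54.65
tool_pos: [0.6272, 0.1216, 0.191]
orientation: [-179.9, -0.2, -4.9]
force: [1.1, -0.4, -0.3]
opening: 0.0254
gripper_force: 0.0
```

>>> carry_out([
  [[0,0,0,0,-1],[0,0,0,0,-1],[0,0,0,0,-1],[0,0,0,0,-1],[0,0,0,0,-1]],
])

```text
clock: 55.15
tool_pos: [0.6267, 0.1212, 0.1898]
orientation: [-180.0, -0.1, -4.9]
force: [-2.0, -0.3, 6.2]
opening: 0.0155
gripper_force: 30.0
```

Run:
```python
from h import *
S=ctrl.snapshot("side");T=ctrl.snapshot("top");o=ctrl.get_obs();print(o["clock"],o["opening"],o["gripper_force"],o["force"],o["tool_pos"],o["orientation"],abs(o["qvel"]).max())
for n in("door_edge","tin","mug","plane"): print(n,[[d["centre"] for d in ctrl.spot_point(P,n)[:1]] for P in (S,T)])
```

```text
55.25 0.01598131958766297 29.97837871313095 [-1.66380104 -0.34332852  5.36208367] [0.62677549 0.12122296 0.18984146] [-1.79983482e+02 -5.70225959e-02 -4.90087332e+00] 0.07884473595360403
door_edge [[[279.4, 187.0]], [[246.6, 215.6]]]
tin [[[298.5, 141.4]], [[173.9, 206.2]]]
mug [[[290.1, 292.4]], [[328.7, 193.9]]]
plane [[[240.9, 136.6]], [[167.0, 268.2]]]
```

```bash
python3 -c "
from plant import ctrl
print(ctrl.close_job())"
```

```text
the job is handed in; nothing more can be done
None
```

I handed the job in with the front shut, the bolt gripped and still at about 16 mm depth, and the tin, mug and plane undisturbed. However, it was not one clean full turn: an off-centre grip in the second half-turn seems to have made the bolt jump a thread and sink too deep (about 20 mm), so I backed it off to 16 mm, which left it near the angle where it first dropped in.

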